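# Fit the lemon cone on the citrus juicer

### The arm

A 6-joint arm with a two-finger parallel gripper is mounted at the origin on a cart in front of the work surface, level with it; the furniture and walls round the work are solid. World frame = base frame: x ahead of the robot, y to its left, z up, the work surface at z = 0. Lengths are in m, angles in rad, forces in N, time in s.
With the tool pointing down it reaches from about 0.3 to 0.775 m from the base axis. Payload 14.6 kg.
Tool frame: the origin (TCP) lies at the very end of the fingers, on their centre line; the grasp point (between the pads) lies 19 mm behind it; z points along the fingers, y is the line along which they close (so a half turn about z gives the same grasp; the last joint's range is limited). The gripper opens to 85 mm and grips with 20 to 120 N. Pads are 22 mm wide; open, the fingers measure 114 mm over their backs; the gripper's body (76 mm by 85 mm) begins 54 mm behind the grasp point. The pads swing forward as they close: fully open they stand 13 mm farther back than shut.
Start: joints at [-1.309, 0.3, 1.521, -0, 1.321, -0.067], TCP at [0.178, -0.521, 0.231] pointing down, gripper open.
Joint ranges: [-3.03, 3.03], [-0.79, 2.21], [0.23, 2.52], [-1.04, 4.18], [0, 3.07], [-2.55, 2.55]. Speed limits (rad/s): [2.22, 2.22, 2.57, 3.14, 3.14, 3.14].

### API

Orientations are given as a unit quaternion [x, y, z, w].
In Python, from cell import ctrl gives the robot as it stands. The module is installed in compiled form; this text tells all that it offers.
- The arm moves only by the tool play_rows, never from a script. Its argument "commands" is a list of rows, each a list of 3 entries, a list of its own where there are three numbers: the closure in counts, from 0 (fully open) to 255 (shut), then the shift along the tool's x, y, z in m, then the turn about the tool's z in degrees. A call has 1 to 8 rows; each row shifts and turns the commanded pose from where the row before left it, along the tool's axes as they then stand; what a row does not reach is not made up. A row lasts 1/8 s, in which the tool goes at most 62.5 mm and 10.7 degrees, less where a joint would pass 70% of its speed; a pose out of reach is approached as far as the arm can. A call is refused whole if a number of a shift passes 0.0625 or a number of a turn 10.7, either way. A call with a gripper value outside its range is refused whole. The fingers move at their own pace and stop on an object; "newtons" is the grip in N (left out, the last holds). Time passes only in rows, so rows that do not move let the fingers close. It gives the time, the measured TCP pose, the force, the opening and the grip force at its end, in the units of the state.
- ctrl.get_obs(): the state, without advancing time (a new reading comes with each control period).
- ctrl.get_image(name): name is "scene" or "side" or "wrist"; returns a dict with "frame" (480x640x3 uint8, red, green, blue), "intrinsics" (3x3 intrinsics, pixels), "T" (4x4, takes a point from camera to world coordinates). Camera axes: x right, y down, z forward; pixel columns grow to the right and rows downward; lengths in m; the calibration is good to about 2 mm. A picture is of the moment at which its call begins. There is no depth.
- ctrl.close_job(): hands the job in; it is judged then, once.
The state is a dict: "t": time; "joint_positions": joint angles; "qvel": joint speeds; "effort": joint torques, N m; "tool_pos": TCP position; "tcp_rot": TCP orientation; "ft_force": force on the tool from outside, world axes, zero at the start; "torque": the same for the moment, N m; "gripper_width": finger opening in m; "finger_force": force on a finger pad.
Only numpy, scipy, OpenCV 4.12 (cv2) and the standard library are available. Lean on these libraries where they do the work, as an engineer would, in place of code of your own. Each camera call takes 0.05 s, during which the arm holds its last target. There are 200 camera calls.

### The job

I want to press the lemon. Fit the small yellow cone onto the drive of the electric juicer: turn it so that its socket meshes with the four teeth, seat it fully home and upright, and let go. Leave the larger orange cone where it stands.

Things in the scene. Friction and masses are not known exactly. Their poses are not given: they have to be found in the camera images.
- yellow_cone: Small yellow plastic juicing cone, 52 mm diameter, 55 mm tall, 60 g. Vertical round skirt up to 28 mm (grip it at any angle), dome above. Four white ribs with stripes down the skirt, along its +x, +y, -x, -y. Origin: centre of the underside, z up. Below: cross-shaped socket 24 mm deep, its four arms (16 mm wide, reaching 21 mm from the axis) directly under the ribs.
- orange_cone: The larger juicing cone, to be left alone: orange plastic with four white ribs, 66 mm diameter, 66 mm tall, standing upright on the worktop. Origin: centre of the underside, z up.
- juicer: Electric citrus juicer, fixed: round white base, 126 mm diameter, with a clear shallow juice tray, rim 124 mm diameter, 66 mm above the worktop; spout and round button on its -x side. From the tray's middle rises a white collar, 50 mm diameter, flat top 85 mm above the worktop, which carries the black four-toothed drive. Origin: centre of the underside, z up.
- drive (a point): Centre of the collar's flat top, foot of the teeth, 85 mm above the worktop; a cone fully home rests its underside here. Black teeth along +x, +y, -x, -y, each 8 mm wide, reaching 18 mm from the axis, 18 mm high, tops rounded; they do not turn. A cone meshes in any quarter turn with its ribs over the teeth (within 10 degrees); else it stands 18 mm too high.
There are look-alikes about, which are no part of the job. Leave any blue or turquoise look-alike of the juicer alone. What is shaped like the yellow_cone but pink is not meant.

How it is judged:
By the outcome, as a careful person would: the job done as asked, in the order asked, and still so for the second after the job is handed in, with the robot touching nothing.
It also fails if it takes over 29 s, if anything falls off the work surface, if the arm or the gripper's body presses on something with over 40 N, if the wrist force passes 120 N, or if a joint passes its speed limit or range.

## Working session

There is one attempt and no reset: what is moved stays moved. The work goes in short steps, Python scripts to look and compute and a tool call to move; the robot and the scene stay as the last step left them, time stands still between calls to the robot, and variables do not carry over. Pictures are saved under pics/ and viewed, at most 10 in all, crops included, and the job is handed in when it is done.

Besides the shell and the picture viewer there is one more tool, called after ">>>" by a JSON object that holds its "op" and its "data". play_rows: Moves the arm, as the interface text tells. Its arguments: {"type":"object","properties":{"commands":{"type":"array"},"newtons":{"type":"number"}},"required":["commands"]}

```bash
mkdir -p pics
cat > h.py <<'E'
import numpy as np, cv2
from cell import ctrl
def im(n):
    d=ctrl.get_image(n); return d["frame"],np.array(d["intrinsics"]),np.array(d["T"])
def save(f,p): cv2.imwrite(p,f[:,:,::-1])
def plane(u,v,z,K,T):
    r=T[:3,:3]@np.linalg.solve(K,[u,v,1.]); o=T[:3,3]; return o+r*(z-o[2])/r[2]
def proj(p,K,T):
    c=T[:3,:3].T@(np.array(p)-T[:3,3]); q=K@c; return q[:2]/q[2]
E
python3 - <<'E'
from h import *
fs=[im(n) for n in("scene","side")]
np.savez("a.npz",f0=fs[0][0],K0=fs[0][1],T0=fs[0][2],f1=fs[1][0],K1=fs[1][1],T1=fs[1][2])
save(fs[0][0],"pics/scene.png");save(fs[1][0],"pics/side.png")
for f in fs: print(f[1][0,0],f[2].round(3).tolist())
print(ctrl.get_obs())
E
```

```text
483.868900976558 [[0.751, -0.317, 0.579, -0.113], [-0.66, -0.379, 0.649, -0.823], [0.014, -0.87, -0.494, 0.599], [0.0, 0.0, 0.0, 1.0]]
460.32847124873894 [[0.881, -0.274, 0.386, 0.137], [-0.473, -0.498, 0.727, -0.824], [-0.007, -0.823, -0.568, 0.594], [0.0, 0.0, 0.0, 1.0]]
{'t': 0.1, 'joint_positions': array([-1.30859054e+00,  3.00441273e-01,  1.52151506e+00,  2.28127137e-06,
        1.32068129e+00, -6.66146320e-02]), 'qvel': array([ 0.00040856, -0.00221662, -0.0020786 ,  0.0004454 ,  0.00136571,
        0.00046188]), 'effort': array([ 1.56966962e-03, -5.44375849e+01, -3.62370014e+01, -9.32897638e-05,
        3.06069429e-03,  1.48033018e-05]), 'tool_pos': array([ 0.17754719, -0.52034013,  0.2307656 ]), 'tcp_rot': array([ 9.86514970e-01,  1.63670220e-01, -4.99153230e-05, -5.20093575e-04]), 'ft_force': array([-0.35800592,  0.21791657, -0.39448706]), 'torque': array([-0.00908685, -0.02691636, -0.04339476]), 'finger_force': 0.0, 'gripper_width': 0.08508948873583705}
```

View pics/scene.png

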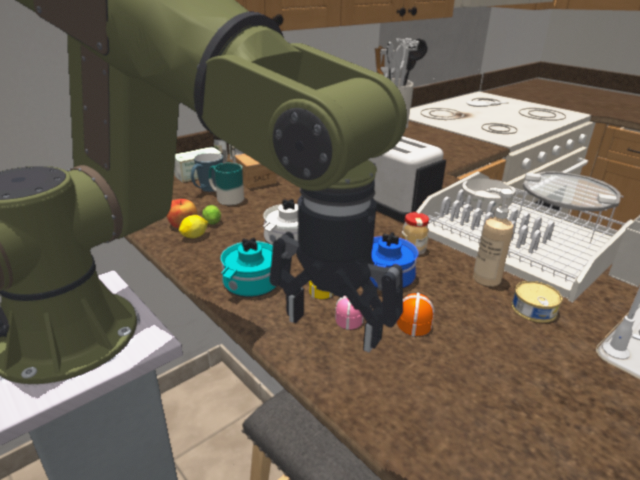

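View pics/side.png

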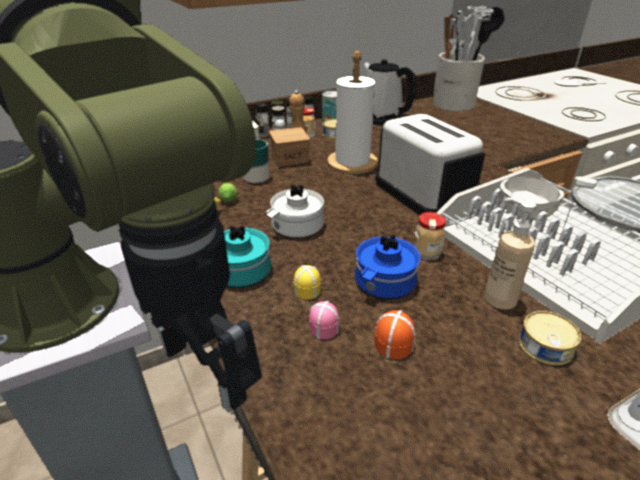

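The side view shows these candidates:
- **Cones:** the yellow one at (307,283), a pink one (324,320) and the orange one (395,335). The small yellow one is the cone meant, since the pink one is excluded.
- **Juicers:** white at (298,212), turquoise (243,257) and blue (388,267). The white one is meant, since the others are look-alikes.

I'll confirm both in one enlarged crop and measure them.

Run:
```python
from h import *
d=np.load("a.npz");f=d["f1"];K=d["K1"];T=d["T1"]
c=f[170:350,200:430];save(cv2.resize(c,None,fx=3.3,fy=3.3,interpolation=cv2.INTER_CUBIC),"pics/crop.png")
hsv=cv2.cvtColor(f,cv2.COLOR_RGB2HSV)
m=cv2.inRange(hsv,(22,120,100),(35,255,255));m[:250]=0;m[310:]=0;m[:,:285]=0;m[:,330:]=0
m=cv2.morphologyEx(m,cv2.MORPH_CLOSE,np.ones((5,5)))
x,y,w,h=cv2.boundingRect(m);print(x,y,w,h)
# centre of bounding box ~ cone mid height
print("cone",plane(x+w/2,y+h/2,.027,K,T))
m=cv2.inRange(hsv,(0,0,0),(180,255,60));m[:180]=0;m[205:]=0;m[:,:280]=0;m[:,318:]=0
x,y,w,h=cv2.boundingRect(m);print(x,y,w,h);print("drive",plane(x+w/2,y+h/2,.094,K,T))
```

```text
293 265 28 35
cone [ 0.44559274 -0.21148568  0.027     ]
291 185 12 11
drive [0.540755   0.01860905 0.094     ]
```

View pics/crop.png

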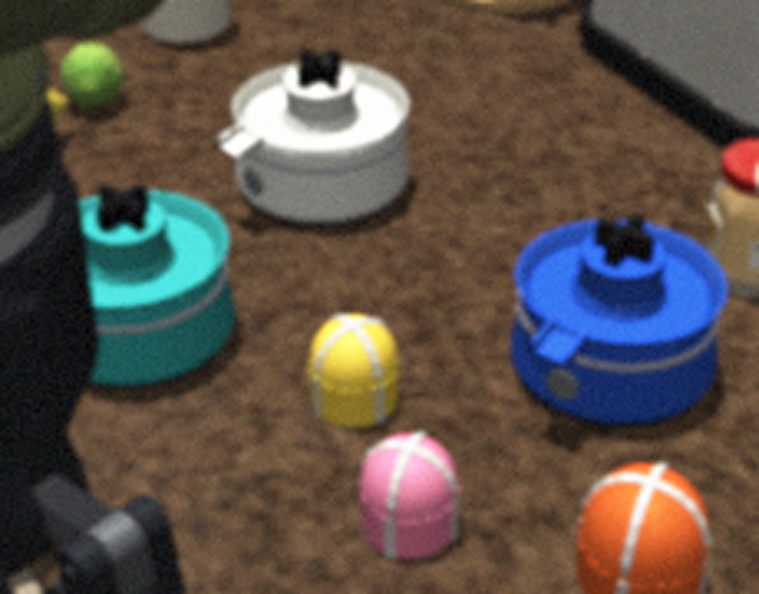

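The crop confirms it. The yellow cone is at crop (353,370) with white ribs, and the white juicer at (320,140) carries black teeth. I'll move above the cone.

>>> {"op": "play_rows", "data": {"commands": [[0, [0.0505, -0.0294, 0], 0], [0, [0.0505, -0.0294, 0], 0], [0, [0.0505, -0.0294, 0], 0], [0, [0.0505, -0.0294, 0], 0], [0, [0.0505, -0.0294, 0], 0], [0, [0.0505, -0.0294, 0], 0], [0, [0.0505, -0.0294, 0], 0], [0, [0, 0, 0], 0]], "newtons": 40}}

```text
t: 1.1
tool_pos: [0.4473, -0.2089, 0.2309]
tcp_rot: [0.986, 0.166, -0.0, -0.0]
ft_force: [0.2, 0.5, 0.2]
gripper_width: 0.0853
finger_force: 0.0
```

Run:
```python
from h import *
f,K,T=im("wrist");np.savez("w.npz",f=f,K=K,T=T);save(f,"pics/w1.png")
print(K[0,0],T.round(3).tolist());o=ctrl.get_obs();print(o["t"],o["tool_pos"],o["tcp_rot"],o["joint_positions"])
hsv=cv2.cvtColor(f,cv2.COLOR_RGB2HSV)
m=cv2.inRange(hsv,(22,120,100),(35,255,255));x,y,w,h=cv2.boundingRect(m);print(x,y,w,h,plane(x+w/2,y+h/2,.027,K,T))
```

```text
340.179255990022 [[0.328, -0.895, -0.302, 0.524], [-0.945, -0.311, -0.103, -0.182], [-0.001, 0.319, -0.948, 0.374], [0.0, 0.0, 0.0, 1.0]]
1.15 [ 0.44622306 -0.21040771  0.23090998] [ 9.86265942e-01  1.65164559e-01 -3.32055295e-04 -2.21191872e-04] [-5.14832762e-01  1.74202301e-01  1.67729512e+00 -7.72094309e-05
  1.29088974e+00  7.24135179e-01]
289 176 242 54 [ 0.48103296 -0.29758884  0.027     ]
```

View pics/w1.png

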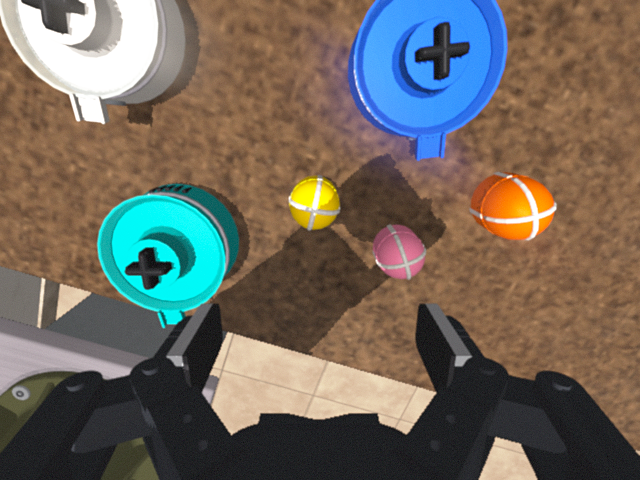

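The wrist view shows the yellow cone's rib crossing near (316,205), with pink at (400,250) down and to the right. The white juicer's drive is near (57,5), cut by the image edge. Next I'll measure the cone's centre and rib angle.

```bash
cat >> h.py <<'E'
def cross(mask,z,K,T,c0,rmin,rmax):
    """4-fold phase (deg, mod 90) and centroid of mask pixels mapped on plane z"""
    v,u=np.nonzero(mask); P=np.array([plane(a,b,z,K,T)[:2] for a,b in zip(u,v)])
    c=np.array(c0)
    d=P-c; r=np.hypot(*d.T); k=(r>rmin)&(r<rmax)
    th=np.arctan2(d[k,1],d[k,0]); s=np.mean(np.exp(4j*th))
    return np.degrees(np.angle(s))/4,abs(s),k.sum()
E
python3 - <<'E'
from h import *
d=np.load("w.npz");f,K,T=d["f"],d["K"],d["T"]
hsv=cv2.cvtColor(f,cv2.COLOR_RGB2HSV)
R=np.zeros(f.shape[:2],np.uint8);R[165:240,278:350]=255
y=cv2.inRange(hsv,(20,120,80),(35,255,255))&R
wh=cv2.inRange(hsv,(0,0,110),(180,110,255))&R
m=cv2.morphologyEx(y|wh,cv2.MORPH_OPEN,np.ones((3,3)))
cs,_=cv2.findContours(m,cv2.RETR_EXTERNAL,cv2.CHAIN_APPROX_NONE);c=max(cs,key=cv2.contourArea)
(x0,y0),r=cv2.minEnclosingCircle(c);print(x0,y0,r,cv2.boundingRect(c))
print("centre",plane(x0,y0,.025,K,T))
wh=wh&cv2.drawContours(np.zeros_like(m),[c],-1,255,-1)
for ap in [(316,205),(314,207),(318,206)]:
    a=plane(*ap,.055,K,T);print("apex",a,cross(wh,.055,K,T,a[:2],.005,.022))
v,u=np.nonzero(wh)
for row in range(172,238,5): print(row,u[v==row])
t=ctrl.get_obs()["tool_pos"];print(t, 18.9)
E
```

```text
312.7540283203125 201.34243774414062 28.558897018432617 (287, 174, 53, 56)
centre [ 0.44912469 -0.20163422  0.025     ]
apex [ 0.45324722 -0.20406856  0.055     ] (np.float64(9.253229323126416), np.float64(0.37727976558233595), np.int64(368))
apex [ 0.45076302 -0.2028936   0.055     ] (np.float64(6.941843384070619), np.float64(0.6521147094173533), np.int64(359))
apex [ 0.45294914 -0.2061986   0.055     ] (np.float64(11.616440362320777), np.float64(0.25801738023714754), np.int64(370))
172 []
177 [318 319 320 321]
182 [317 318 319 320 321]
187 [316 317 318 319 320]
192 [315 316 317 318 319 320]
197 [288 289 290 314 315 316 317 318 319]
202 [288 289 290 291 292 293 294 295 313 314 315 316 317 318]
207 [295 296 297 298 299 300 301 302 303 304 305 306 307 308 309 310 311 312
 313 314 315 316 317 339]
212 [310 311 312 313 314 315 316 317 318 319 320 321 322 323 324 325 326 327
 328 329 330 331 332 333 334 335 336 337 338]
217 [310 311 312 313 314]
222 [309 310 311 312 313]
227 [307 308 309 310 311]
232 []
237 []
[ 0.44622306 -0.21040771  0.23090998] 18.9
```

Run:
```python
from h import *
d=np.load("w.npz");f,K,T=d["f"],d["K"],d["T"]
P=lambda u,v,z=.055:plane(u,v,z,K,T)[:2]
a=P(313,209.5);print("apex",a)
A=np.degrees
for p,q in (((319.5,177),(309,227)),((289.5,199.5),(338.5,211))):
    e=P(*p,.04)-P(*q,.04);print(A(np.arctan2(e[1],e[0])))
t=ctrl.get_obs()["tool_pos"];al=2*np.arctan2(.165,.9863)
X=np.array([np.cos(al),np.sin(al)]);Y=np.array([np.sin(al),-np.cos(al)])
print("yaw",A(al));e=a-t[:2];print("shift tool",e@X,e@Y)
# gripper centre check: tool axis projected
print("TCP ground",proj([t[0],t[1],.055],K,T))
# rough drive
print("drive",P(57,5,.1))
```

```text
apex [ 0.44811732 -0.2027816 ]
7.25684178460383
95.62971862920772
yaw 18.994347302239426
shift tool 0.004273219458679691 -0.006594339798177437
TCP ground [319.84067957 213.82621378]
drive [0.53819328 0.01395768]
```

>>> {"op": "play_rows", "data": {"commands": [[0, [0.0043, -0.0066, 0.03], 0], [0, [0, 0, 0.055], 0], [0, [0, 0, 0.055], 0], [0, [0, 0, 0.055], 0], [0, [0, 0, 0.033], 0], [0, [0, 0, 0], 0]]}}

```text
t: 1.9
tool_pos: [0.4459, -0.2043, 0.0016]
tcp_rot: [0.987, 0.163, -0.002, -0.001]
ft_force: [-0.6, 0.3, 0.4]
gripper_width: 0.0857
finger_force: 0.0
```

>>> {"op": "play_rows", "data": {"commands": [[255, [0, 0, 0], 0], [255, [0, 0, 0], 0], [255, [0, 0, 0], 0], [255, [0, 0, 0], 0], [255, [0, 0, 0], 0], [255, [0, 0, 0], 0]], "newtons": 40}}

```text
t: 2.65
tool_pos: [0.4484, -0.2046, 0.0052]
tcp_rot: [0.987, 0.164, 0.001, 0.001]
ft_force: [-4.3, -0.2, 10.2]
gripper_width: 0.0515
finger_force: 40.0
```

>>> {"op": "play_rows", "data": {"commands": [[255, [0, 0, -0.055], 0], [255, [0, 0, -0.055], 0], [255, [0.01, -0.02, -0.055], 0], [255, [0.03, -0.05, 0], 0], [255, [0.03, -0.05, 0], 0], [255, [0.03, -0.04, 0], 0], [255, [0, 0, 0], 0], [255, [0, 0, 0], 0]]}}

```text
t: 3.65
tool_pos: [0.4906, -0.0205, 0.169]
tcp_rot: [0.986, 0.164, 0.0, 0.0]
ft_force: [-0.1, -0.5, -1.0]
gripper_width: 0.0512
finger_force: 42.6
```

Run:
```python
from h import *
f,K,T=im("wrist");np.savez("w2.npz",f=f,K=K,T=T);save(f,"pics/w2.png")
o=ctrl.get_obs();print(o["t"],o["tool_pos"],o["tcp_rot"],o["ft_force"],o["gripper_width"],o["joint_positions"])
```

```text
3.7 [ 0.490491   -0.02094762  0.16882498] [9.86566151e-01 1.63361790e-01 3.58624762e-04 1.62370320e-04] [-0.16560299  0.23792217 -0.88314862] 0.05083870592166397 [-1.17245468e-01  2.32538777e-01  1.75963431e+00 -1.23690700e-04
  1.14864036e+00  1.12540694e+00]
```

View pics/w2.png

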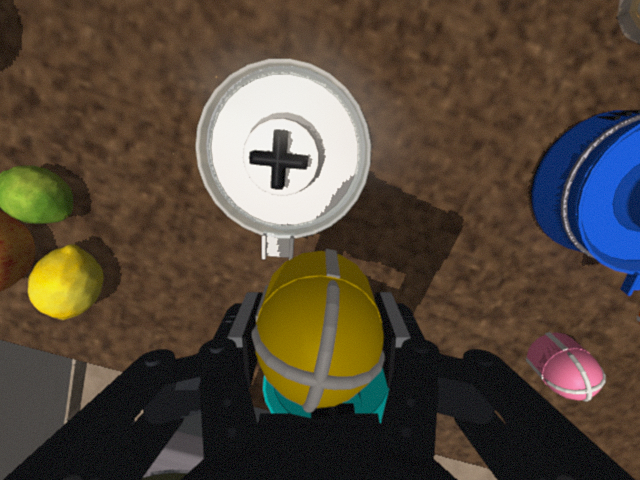

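The wrist view shows the cone held upright at (322,340), its ribs crossing near (322,382). The white juicer's black cross is at (279,159). I'll measure both.

Run:
```python
from h import *
d=np.load("w2.npz");f,K,T=d["f"],d["K"],d["T"]
hsv=cv2.cvtColor(f,cv2.COLOR_RGB2HSV);g=hsv[:,:,2]
R=np.zeros(f.shape[:2],np.uint8);cv2.circle(R,(280,158),35,255,-1)
bl=cv2.inRange(hsv,(0,0,0),(180,255,70))&R
x,y,w,h=cv2.boundingRect(bl);print(x,y,w,h)
c=plane(x+w/2-.5,y+h/2-.5,.1,K,T);print("drive",c,cross(bl,.1,K,T,c[:2],.006,.02))
m=cv2.moments(bl,True);c2=plane(m["m10"]/m["m00"],m["m01"]/m["m00"],.098,K,T);print(c2,cross(bl,.1,K,T,c2[:2],.006,.02))
# collar top circle
wh=cv2.inRange(hsv,(0,0,225),(180,40,255))
# cone ribs
wh=cv2.inRange(hsv,(0,0,70),(180,90,255))
for r in list(range(250,410,10)):
    u=np.nonzero(wh[r,262:380])[0]+262;print(r,(u.min(),u.max(),len(u)) if len(u) else None)
for q in (262,270,280,290,300,340,350,360,370,378):
    v=np.nonzero(wh[330:400,q])[0]+330;print("col",q,(v.min(),v.max(),len(v)) if len(v) else None)
t=ctrl.get_obs()["tool_pos"];print("tcp apex proj",proj([t[0],t[1],t[2]+.05],K,T))
e=c[:2]-t[:2];al=2*np.arctan2(.16336,.98657);print(np.degrees(al),e@[np.cos(al),np.sin(al)],e@[np.sin(al),-np.cos(al)])
```

```text
250 136 58 53
drive [0.53860543 0.02172458 0.1       ] (np.float64(13.193149248869227), np.float64(0.517625159471606), np.int64(903))
[0.53848568 0.02191284 0.098     ] (np.float64(13.417931289755986), np.float64(0.511757975571455), np.int64(912))
250 (np.int64(262), np.int64(334), 41)
260 (np.int64(326), np.int64(337), 12)
270 (np.int64(327), np.int64(338), 12)
280 (np.int64(332), np.int64(332), 1)
290 (np.int64(264), np.int64(338), 14)
300 (np.int64(262), np.int64(338), 13)
310 (np.int64(326), np.int64(338), 13)
320 (np.int64(324), np.int64(337), 14)
330 (np.int64(323), np.int64(335), 13)
340 (np.int64(321), np.int64(334), 14)
350 (np.int64(262), np.int64(332), 20)
360 (np.int64(264), np.int64(379), 32)
370 (np.int64(275), np.int64(379), 52)
380 (np.int64(267), np.int64(371), 80)
390 (np.int64(277), np.int64(322), 15)
400 (np.int64(290), np.int64(348), 16)
col 262 (np.int64(343), np.int64(391), 21)
col 270 (np.int64(353), np.int64(367), 15)
col 280 (np.int64(360), np.int64(373), 14)
col 290 (np.int64(366), np.int64(379), 14)
col 300 (np.int64(370), np.int64(382), 13)
col 340 (np.int64(377), np.int64(388), 12)
col 350 (np.int64(377), np.int64(388), 12)
col 360 (np.int64(374), np.int64(385), 12)
col 370 (np.int64(370), np.int64(381), 12)
col 378 (np.int64(363), np.int64(373), 11)
tcp apex proj [319.50423376 380.15020963]
18.8038885081501 0.059300967606474304 -0.02488595026584937
```

Run:
```python
from h import *
d=np.load("w2.npz");K,T=d["K"],d["T"]
A=lambda e:np.degrees(np.arctan2(e[1],e[0]))
for p,q in (((280,366.5),(360,379.5)),((290,372.5),(350,382.5)),((300,376),(340,382.5))):
    for z in (.205,.215):
        a=plane(*p,z,K,T);b=plane(*q,z,K,T);print(A(a-b)-90, np.linalg.norm(a-b))
print(plane(320.5,380,.219,K,T))
# front rib on skirt: vertical line through rows 270-300 at radius .026
a=plane(332.5,290,.192,K,T);c=plane(320.5,380,.219,K,T);print("front",A(a-c))
```

```text
7.69423803345768 0.031189383985989024
7.694238033457623 0.02827022864637199
7.357631908620547 0.023539868073782305
7.357631908620505 0.02133666548368526
7.616282518092959 0.015710031230239903
7.616282518092902 0.014239658440193571
[ 0.49080254 -0.02119285  0.219     ]
front 5.074933587524216
```

>>> {"op": "play_rows", "data": {"commands": [[255, [0.03, -0.0125, 0], 0], [255, [0.0293, -0.0124, 0], 0], [255, [0, 0, 0.03], -6.5], [255, [0, 0, 0.02], 0], [255, [0, 0, 0], 0], [255, [0, 0, 0], 0]]}}

```text
t: 4.45
tool_pos: [0.5391, 0.0218, 0.1194]
tcp_rot: [0.976, 0.219, 0.001, 0.0]
ft_force: [0.9, 0.1, 0.3]
gripper_width: 0.051
finger_force: 42.6
```

Run:
```python
from h import *
f,K,T=im("side");o=ctrl.get_obs();print(o["t"],o["tool_pos"],o["tcp_rot"],o["ft_force"])
g,Kw,Tw=im("wrist")
a=cv2.resize(f[120:270,200:400],(800,600))[:,200:600]
save(np.hstack([a,g[90:,160:480][:, :] if 0 else cv2.resize(g[120:480,160:400],(400,600))]),"pics/s3.png")
```

```text
4.5 [0.53916785 0.02193205 0.1195023 ] [9.75751600e-01 2.18879145e-01 8.31478915e-04 2.07678897e-04] [ 0.15731359 -0.18388188 -1.03232273]
```

View pics/s3.png

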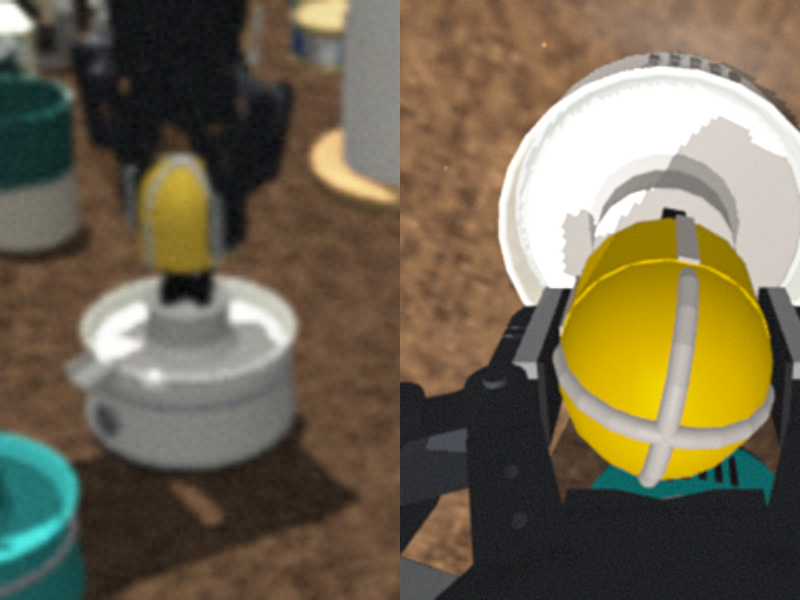

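The side view shows the cone upright just above the teeth at (180,285). In the wrist view the front rib at (686,240) and the tooth at (673,213) nearly line up. I'll lower it slowly.

>>> {"op": "play_rows", "data": {"commands": [[255, [0, 0, 0.012], 0], [255, [0, 0, 0.006], 0], [255, [0, 0, 0.004], 0], [255, [0, 0, 0], 0]]}}

```text
t: 5.05
tool_pos: [0.5386, 0.0225, 0.096]
tcp_rot: [0.976, 0.219, -0.0, -0.0]
ft_force: [0.4, 0.6, -0.1]
gripper_width: 0.051
finger_force: 42.6
```

No contact force with the underside about 11 mm below the tooth tops, so it is meshing. I'll go on down.

>>> {"op": "play_rows", "data": {"commands": [[255, [0, 0, 0.003], 0], [255, [0, 0, 0.002], 0], [255, [0, 0, 0], 0], [255, [0, 0, 0], 0]]}}

```text
t: 5.55
tool_pos: [0.5388, 0.0225, 0.0914]
tcp_rot: [0.976, 0.219, 0.0, 0.0]
ft_force: [-0.0, 0.3, -0.5]
gripper_width: 0.0511
finger_force: 42.6
```

>>> {"op": "play_rows", "data": {"commands": [[255, [0, 0, 0.0015], 0], [255, [0, 0, 0], 0], [255, [0, 0, 0.001], 0], [255, [0, 0, 0], 0]]}}

```text
t: 6.05
tool_pos: [0.5389, 0.0225, 0.0903]
tcp_rot: [0.976, 0.219, 0.0, 0.0]
ft_force: [-8.2, -0.1, 16.7]
gripper_width: 0.0513
finger_force: 44.2
```

Contact at TCP z = 0.0903 is the expected seated height. I'll release and retreat upward.

>>> {"op": "play_rows", "data": {"commands": [[120, [0, 0, 0], 0], [0, [0, 0, 0], 0], [0, [0, 0, 0], 0], [0, [0, 0, 0], 0], [0, [0, 0, -0.03], 0], [0, [0, 0, -0.05], 0], [0, [0, 0, -0.05], 0], [0, [-0.03, 0, 0], 0]]}}

```text
t: 7.05
tool_pos: [0.5131, 0.0098, 0.2222]
tcp_rot: [0.976, 0.22, 0.003, 0.001]
ft_force: [-0.6, -0.3, -1.0]
gripper_width: 0.0855
finger_force: 0.0
```

Run:
```python
from h import *
f,K,T=im("side");o=ctrl.get_obs();print(o["t"],o["tool_pos"],o["ft_force"],o["gripper_width"])
g,Kw,Tw=im("wrist")
save(np.hstack([cv2.resize(f[120:270,250:350],(400,600)),cv2.resize(g[0:480,160:480],(400,600))]),"pics/s4.png")
print("apex if home",proj([.5388,.0225,.14],K,T),"if high",proj([.5388,.0225,.158],K,T))
hsv=cv2.cvtColor(f,cv2.COLOR_RGB2HSV);m=cv2.inRange(hsv,(20,110,80),(35,255,255));m[:120]=0;m[230:]=0;m[:,:260]=0;m[:,340:]=0
print(cv2.boundingRect(m))
```

```text
7.1 [0.50959752 0.00859054 0.22015193] [-0.32871717 -0.84259561  1.16653225] 0.08579987142776027
apex if home [294.86484134 171.71205775] if high [294.61632176 164.3045271 ]
(284, 122, 50, 77)
```

View pics/s4.png

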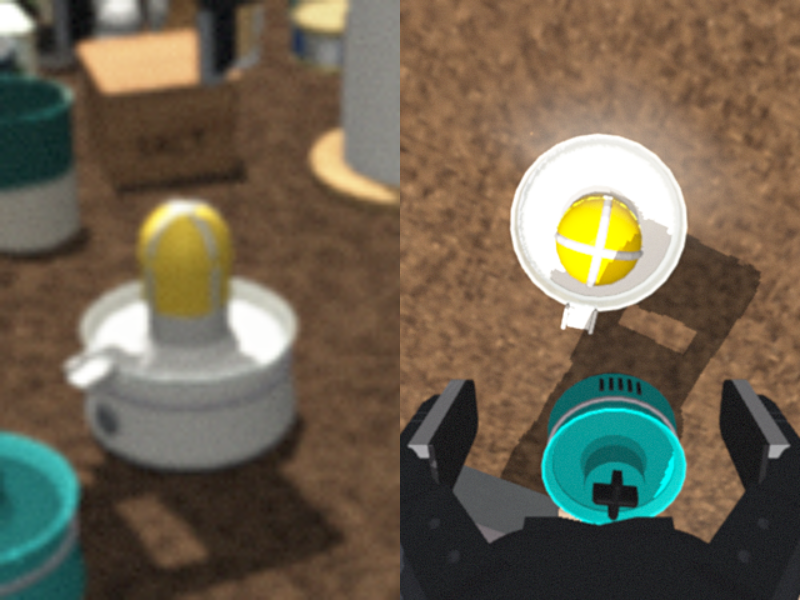

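The cone sits flush on the collar with no black teeth showing. Its apex is at side-image row 170, where 172 is predicted if it is home and 164 if it stood high. It is upright and the gripper is clear, so I'll hand in.

```bash
python3 -c "
from cell import ctrl
print(ctrl.close_job())"
```

```text
the job is handed in; nothing more can be done
None
```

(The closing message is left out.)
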